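Press a brass collar home on its mandrel with the bench quick clamp

ROBOT

A 7-joint arm with a two-finger parallel gripper is mounted at the origin on the work surface. World frame = base frame: x ahead of the robot, y to its left, z up, the work surface at z = 0. Lengths are in mm, angles in rad, forces in N, time in s.
With the tool pointing down it reaches from about 400 to 875 mm from the base axis. Payload 4.4 kg.
Tool frame: the origin (TCP) lies midway between the tips of the shut fingers; the grasp point (between the pads) lies ctrl.grip_depth behind it (ctrl.grip_depth is the distance from the TCP to the grasp point, in mm); z points along the fingers, y is the line along which they close (so a half turn about z gives the same grasp; the last joint's range is limited). The gripper opens to 85 mm and grips with 20 to 120 N. Pads are 22 mm wide; open, the fingers measure 114 mm over their backs; the gripper's body (76 mm by 85 mm) begins 54 mm behind the grasp point. The pads swing forward as they close: fully open they stand 13 mm farther back than shut.
Start: joints at [1.187, 0.628, 0.038, 1.517, -0.027, 0.996, -0.02], TCP at [203.138, -617.457, 231.313] pointing down, gripper open.
Joint ranges: [-3.06, 3.06], [-0.37, 2.12], [-1.25, 1.32], [0.18, 2.47], [-1.1, 4.24], [0.23, 1.98], [-2.94, 2.94]. Speed limits (rad/s): [2.57, 2.57, 3.14, 3.14, 3.14, 3.14, 3.14].

INTERFACE

Orientations are given as [roll, pitch, yaw] about the fixed x, y, z axes, in that order (R = Rz(yaw) Ry(pitch) Rx(roll)).
In Python, from cell import ctrl gives the robot as it stands.
- The arm moves only by the tool carry_out, never from a script. Its argument "deltas" is one flat list of numbers, 7 for each row, row after row: the turn, a rotation vector about the tool's x, y, z in degrees, then the shift along the tool's x, y, z in m, then the closure, from -1 (fully open) to 1 (shut). In form: [wx, wy, wz, dx, dy, dz, claw, wx, wy, wz, dx, dy, dz, claw, ...]. A call has 1 to 12 rows; each row shifts and turns the commanded pose from where the row before left it, along the tool's axes as they then stand; what a row does not reach is not made up. A row lasts 1/8 s, in which the tool goes at most 62.5 mm and 10.7 degrees, less where a joint would pass 70% of its speed; a pose out of reach is approached as far as the arm can. A call with a gripper value outside its range is refused whole. The fingers move at their own pace and stop on an object; the grip force is fixed at half the most. Time passes only in rows, so rows that do not move let the fingers close. It gives the time, the measured TCP pose, the force, the opening and the grip force at its end, in the units of the state.
- ctrl.read_state(): the state, without advancing time (a new reading comes with each control period).
- ctrl.get_image(name): name is "side" or "top" or "wrist"; returns the picture (400x640x3 uint8, red, green, blue); there is no depth.
- ctrl.calibration(name): a dict with "mtx" (3x3 intrinsics, pixels), "R" (3x3) and "t" (3): a world point X has camera coordinates R X + t. Camera axes: x right, y down, z forward; pixel columns grow to the right and rows downward; lengths in mm; the calibration is good to about 2 mm. The wrist camera is an equidistant fisheye: a pixel r from the principal point sees the ray r / f radians off the axis. A picture is of the moment at which its call begins: read the wrist's pose just before it. calibration takes no time and is no camera call; for the wrist camera it gives the pose at the moment of the call.
- ctrl.finish_job(): hands the job in; it is judged then, once.
The state is a dict: "clock": time; "qpos": joint angles; "qd": joint speeds; "tau": joint torques, N m; "eef_pos": TCP position; "tool_rot": TCP orientation; "force": force on the tool from outside, world axes, zero at the start; "torque": the same for the moment, N m; "width": finger opening in mm; "gripper_force": force on a finger pad.
Only numpy, scipy, OpenCV 4.12 (cv2) and the standard library are available. Lean on these libraries where they do the work, as an engineer would, in place of code of your own. Each camera call takes 0.05 s, during which the arm holds its last target. There are 200 camera calls.

TASK

Press the brass collar fully home against the shoulder of its mandrel with the bench quick clamp: squeeze the clamp's sprung trigger, stroke after stroke, until the jaw's sprung pad has walked onto the collar, driven it home and bears on it there with about 20 N for a moment (at least 15 N, and never more than 25 N, which would spoil the collar). Then let go of the trigger and press the release tab until the jaw has sprung right back, leaving the collar home. Do not push the jaw or the collar by hand, and leave the other things on the bench alone.

Things in the scene. Friction and masses are not known exactly. Their poses are not given: they have to be found in the camera images.
- clamp: bench quick clamp bolted down: steel plate 380 x 100 x 14 mm (x -215 to 165 mm) with a grey head 44 mm wide, 75 mm high (x -175 to -25). Origin on the table; x is the way the jaw presses, z up. On the head stand a fixed upright grip, the trigger in front of it (+x) and the release tab behind it (-x). A notched bar, 52 mm above the table, runs through the head and carries the jaw in front
- jaw: moving jaw, a grey plate 16 x 40 mm, 72 mm high, on the front end of the notched bar. Its origin coincides with the clamp's origin when fully back (as at the start) and shifts along the clamp's x as it walks out, 52 mm at most. A light spring (1.5 to 2.3 N) pulls it back when the release tab frees it
- pad: round sprung pad, 28 mm across, 8 mm thick, on a stem on the jaw's front. Origin at the centre of its back face (9 mm before the jaw's plate when unloaded); its front face is 8 mm further along x. Under load it sinks towards the jaw, 1 mm for each 5 N (4 mm at 20 N, 5 mm at 25 N, 8 mm at most)
- collar: brass collar (thick ring), 35 mm across, 22 mm long, started on a 19 mm steel mandrel in line with the pad, 52 mm above the table. Origin at its centre, x along the clamp's x. It slides stiffly: 6 to 10 N moves it. It starts 8 to 16 mm short of home; home, its front end touches the shoulder and its origin lies 11 mm before point shoulder
- shoulder (a point): centre of the shoulder face, a 38 mm disc at the mandrel's root on a dark steel anvil block 64 mm high on the clamp's plate; the collar must come to touch it. Its x axis is along the clamp's x. Where the anvil stands along the plate differs from time to time
- trigger (a joint): trigger angle: 0 let go (leans forward 0.16 rad), grows as the tip is squeezed towards the grip, stop at 0.33, spring return. Idle up to about 0.12 rad while a pawl finds the next notch; then the jaw advances 4 mm per 0.1 rad, less under load. Let go, the jaw falls back to the last 6 mm notch passed: a full squeeze (over 0.31) gains one notch. Let it go fully (below 0.02) before the next
- trigger_tip (a point): centre of the round bar atop the trigger (14 mm thick, 28 wide, 164 above the table), on a 9 mm lever pivoted 80 mm below. It swings 26 mm towards the grip (clamp's -x). Force on it: the return spring takes 2.8 N + 7.5 N per rad, the rest is half the jaw's load: pad force is about 2 x (tip force - 2.8 - 7.5 x angle) - 2 N; some 2 N either way as notches pass
- grip_top (a point): centre of the top of the fixed upright wooden grip, 18 mm thick along the clamp's x, 30 mm wide, 165 mm above the table. From the outside of the grip to the outside of the trigger's tip: 65 mm let go, 39 mm fully squeezed
- release_tab (a joint): how far the release tab is pressed: 0 up, 0.006 fully down (1.3 N to start, 2.5 N at the bottom, spring return; up to 12 N more while the jaw is held under load). Pressed more than 4 mm, with the trigger let go, it frees the jaw; hold it about 1 s while it runs back. It twitches by up to 2.7 mm as notches pass
- tab_top (a point): centre of the top face of the release tab, a flat black paddle 32 x 30 mm on a stem behind the grip, 105 mm above the table; pressed straight down
- stone_block: bystander: round dark block 76 mm across, 24 mm high, with dark stones on it; origin under its centre
- paste_jar: bystander: amber glass jar, 56 mm across, 55 mm high; origin under its centre
- graver: bystander: hand tool 160 mm long with a wooden handle, lying; origin below its middle

How it is judged:
By the outcome, as a careful person would: the job done as asked, in the order asked, and still so for the second after the job is handed in, with the robot touching nothing.
It also fails if it takes over 67 s, if anything falls off the work surface, if the arm or the gripper's body presses on something with over 40 N, if the wrist force passes 120 N, or if a joint passes its speed limit or range.

## Working session

There is one attempt and no reset: what is moved stays moved. The work goes in short steps, Python scripts to look and compute and a tool call to move; the robot and the scene stay as the last step left them, time stands still between calls to the robot, and variables do not carry over. Pictures are saved under pics/ and viewed, at most 10 in all, crops included, and the job is handed in when it is done.

Besides the shell and the picture viewer there is one more tool, called as a command line: name --argument value ..., lists and objects as JSON in quotes. carry_out: Moves the arm, as the interface text tells. Its arguments: {"type":"object","properties":{"deltas":{"type":"array"}},"required":["deltas"]}

```bash
mkdir -p pics; ls; python3 - <<'E'
from cell import ctrl
import cv2,numpy as np
for n in("top","side"):
    cv2.imwrite(f"pics/{n}0.png",ctrl.get_image(n)[...,::-1])
    c=ctrl.calibration(n);print(n,{k:np.round(v,3).tolist() for k,v in c.items()})
s=ctrl.read_state();print(s,ctrl.grip_depth)
E
```

```text
pics
top {'mtx': [[428.783, 0.0, 318.547], [0.0, 428.783, 196.645], [0.0, 0.0, 1.0]], 'R': [[-0.002, -1.0, 0.003], [-0.984, 0.002, -0.177], [0.177, -0.004, -0.984]], 't': [-56.158, 595.217, 1006.484]}
side {'mtx': [[503.63, 0.0, 316.944], [0.0, 503.63, 194.903], [0.0, 0.0, 1.0]], 'R': [[0.966, -0.257, -0.006], [-0.187, -0.687, -0.702], [0.177, 0.68, -0.712]], 't': [-608.714, 164.051, 1026.398]}
{'clock': 0.1, 'qpos': array([ 1.18719542,  0.6292831 ,  0.03847208,  1.51828066, -0.02698746,
        0.99633782, -0.01999546]), 'qd': array([ 0.00023404, -0.00033715,  0.00196263, -0.00185   , -0.00104143,
       -0.00128073, -0.00082881]), 'tau': array([ 2.10061495e-03, -5.64540589e+01,  1.23006776e+00, -1.93976873e+01,
        1.12601003e-02,  5.40495326e-03, -9.71410088e-06]), 'eef_pos': array([ 202.93818594, -616.89387858,  230.45843259]), 'tool_rot': array([-3.13980307e+00,  4.69580995e-05,  3.17789922e-01]), 'force': array([ 0.00793237,  1.24404834, -0.24639884]), 'torque': array([ 0.00580646, -0.0252153 , -0.05516145]), 'gripper_force': 0.0, 'width': 85.36685652845588} 18.700000000000003
```

View pics/top0.png

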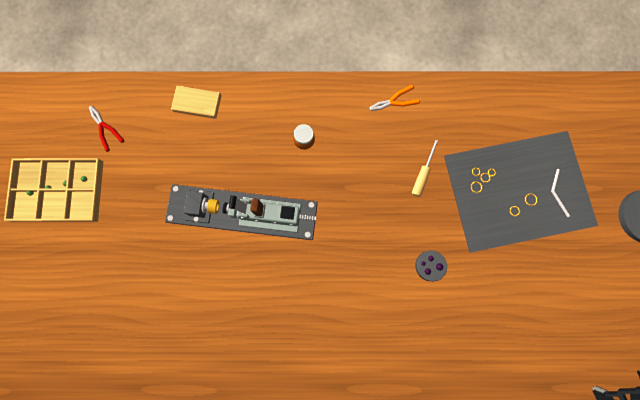

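View pics/side0.png

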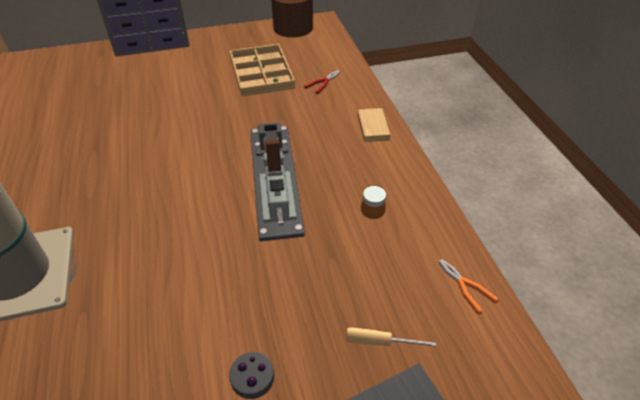

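The top view shows the clamp at px (165–318, 185–240) with the anvil and brass collar on the left, so clamp x runs roughly along world +y. In the side view it lies at (250–302, 122–237). I'll enlarge both.

```bash
python3 - <<'E'
import cv2,numpy as np
a=cv2.imread("pics/top0.png")[178:246,160:325];b=cv2.imread("pics/side0.png")[118:242,240:312]
A=cv2.resize(a,None,fx=4.8,fy=4.8,interpolation=cv2.INTER_CUBIC)
cv2.imwrite("pics/topc.png",A)
B=cv2.resize(b,None,fx=4.8,fy=4.8,interpolation=cv2.INTER_CUBIC);cv2.imwrite("pics/sidec.png",B);print(A.shape,B.shape)
E
```

```text
(326, 792, 3) (595, 346, 3)
```

View pics/topc.png

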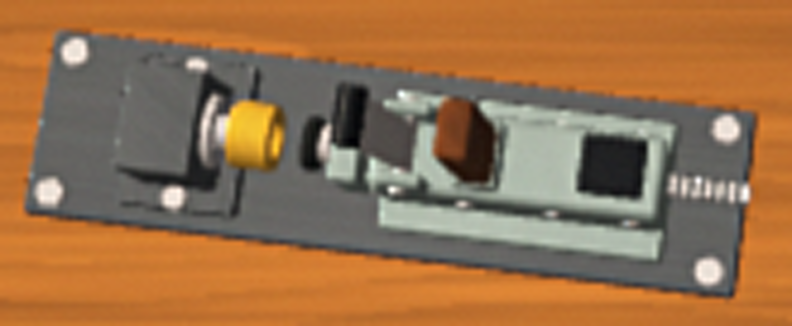

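View pics/sidec.png

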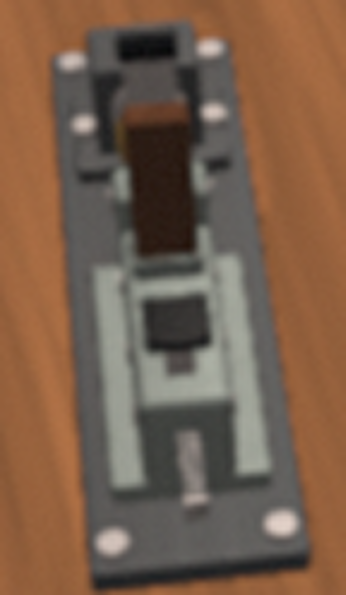

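The top crop shows the plate corners at (57,30), (757,113), (735,297) and (25,212), and the collar at about (228–285, 100–170). The pad is near (305–325), the trigger bar near (350,115), the grip top near (455,120) and the tab near (612,165). The side crop shows plate corners at (95,570), (307,553), (55,60) and (228,42). Next I fit the pose.

```bash
cat > h.py <<'E'
import numpy as np,cv2
from scipy.optimize import least_squares
from cell import ctrl
def proj(n,X,c=None):
    c=c or ctrl.calibration(n);p=np.atleast_2d(X)@np.array(c['R']).T+c['t'];p=p@np.array(c['mtx']).T
    return p[:,:2]/p[:,2:]
def W(pose,P):
    x,y,a=pose;P=np.atleast_2d(P).astype(float);c,s=np.cos(a),np.sin(a)
    return np.c_[x+c*P[:,0]-s*P[:,1],y+s*P[:,0]+c*P[:,1],P[:,2]]
def unc(p,o,k=4.8): return (np.array(p,float)+.5)/k-.5+np.array(o)
E
python3 - <<'E'
from h import *
K=np.array([[165,-50,14],[-215,-50,14],[-215,50,14],[165,50,14]])
t=unc([(57,30),(757,113),(735,297),(25,212)],(160,178))
s=unc([(228,42),(307,553),(95,570),(55,60)],(240,118))
for use in("t","s","ts"):
    f=lambda p:np.r_[*( [(proj("top",W(p,K))-t).ravel()] if 't' in use else []),*([(proj("side",W(p,K))-s).ravel()] if 's' in use else [])]
    r=least_squares(f,[500,100,1.6]);print(use,r.x,np.round(r.fun,1))
p=r.x
g=lambda P:np.round((proj("top",W(p,P))-(160,178)+.5)*4.8-.5)
h=lambda P:np.round((proj("side",W(p,P))-(240,118)+.5)*4.8-.5)
# unknown clamp-x of feature seen in top crop, at given (y,z)
def sx(px,y,z):
    q=least_squares(lambda v:(g([[v[0],y,z]])[0]-px)[:1] ,[0],diff_step=.5)
    xs=np.arange(-215,166.,.5);G=(proj("top",W(p,np.c_[xs,0*xs+y,0*xs+z]))-(160,178)+.5)*4.8-.5
    return xs[np.argmin(abs(G[:,0]-px))]
for n,px,y,z in(("tab front edge",585,0,105),("tab rear",645,0,105),("grip top L",441,0,165),("grip top R",470,0,165),("trig L",335,0,171),("trig R",366,0,171),("collar L",230,0,69),("collar R",275,0,69),("pad L",304,0,66),("pad R",325,0,66),("shoulder",205,0,71),("anvil L",120,0,64),("anvil R",195,0,64)):print(n,sx(px,y,z))
for P in((-120,0,105),(-60,0,165),(-20,0,164)):print(g([P]),h([P]))
E
```

```text
t [567.42628845 164.01589174   1.44986424] [-0.2 -0.3  0.5 -0.2  0.3  0.3 -0.6  0.2]
s [565.27482403 165.13398876   1.44769435] [ 0.7 -1.   1.2 -0.  -1.1  1.5 -0.8 -1.4]
ts [566.25056165 164.46482002   1.44810665] [-0.3  0.1  0.3  0.4  0.1  0.9 -0.8  0.5  1.  -0.9  1.8  0.1 -0.6  1.6
 -0.4 -1.3]
tab front edge -136.0
tab rear -165.5
grip top L -74.5
grip top R -88.0
trig L -26.5
trig R -41.0
collar L 48.0
collar R 25.0
pad L 10.5
pad R 0.0
shoulder 60.0
anvil L 105.5
anvil R 67.0
[[552. 161.]] [[174. 272.]]
[[410. 127.]] [[155.  83.]]
[[324. 116.]] [[148.  31.]]
```

carry_out --deltas '[0, 0, 0, 0.0297, -0.0318, 0, 1, 0, 0, 0, 0.0297, -0.0318, 0, 1, 0, 0, 0, 0.0297, -0.0318, 0, 1, 0, 0, 0, 0.0297, -0.0318, 0, 1, 0, 0, 0, 0.0297, -0.0318, 0, 1, 0, 0, 0, 0.0297, -0.0318, 0, 1, 0, 0, 0, 0.0297, -0.0318, 0, 1, 0, 0, 0, 0.0297, -0.0318, 0, 1, 0, 0, 0, 0.0297, -0.0318, 0, 1, 0, 0, 0, 0.0297, -0.0318, 0, 1]'

```text
clock: 1.35
eef_pos: [386.2, -221.2, 231.2]
tool_rot: [-3.141, 0.0, 0.318]
force: [0.6, -0.2, -0.4]
width: 0.1
gripper_force: 0.0
```

carry_out --deltas '[0, 0, 0, 0.0297, -0.0318, 0, 1, 0, 0, 0, 0.0297, -0.0318, 0, 1, 0, 0, 0, 0.0297, -0.0318, 0, 1, 0, 0, 0, 0.0297, -0.0318, 0, 1, 0, 0, 0, 0.0297, -0.0318, 0, 1, 0, 0, 0, 0.0297, -0.0318, 0, 1, 0, 0, 0, 0.0297, -0.0318, 0, 1, 0, 0, 0, 0.0297, -0.0318, 0, 1, 0, 0, 0, 0.0297, -0.0318, 0, 1, 0, 0, 0, 0.0297, -0.0318, 0, 1]'

```text
clock: 2.6
eef_pos: [568.9, 173.4, 231.0]
tool_rot: [3.141, 0.001, 0.318]
force: [0.3, -0.5, 1.1]
width: -0.2
gripper_force: 0.0
```

carry_out --deltas '[0, 0, -9.3, 0, 0, 0, 1, 0, 0, -9.3, 0, 0, 0, 1, 0, 0, -9.3, 0, 0, 0, 1, 0, 0, -9.3, 0, 0, 0, 1, 0, 0, -9.3, 0, 0, 0, 1, 0, 0, -9.3, 0, 0, 0, 1, 0, 0, -9, 0, 0, 0, 1, 0, 0, 0, 0, 0, 0, 1, 0, 0, 0, 0, 0, 0, 1]'

```text
clock: 3.72
eef_pos: [568.6, 172.1, 231.1]
tool_rot: [-3.141, 0.0, 1.446]
force: [-0.1, 0.4, -0.1]
width: 0.4
gripper_force: 0.0
```

```bash
python3 - <<'E'
from h import *
c=ctrl.calibration("wrist");im=ctrl.get_image("wrist")[...,::-1].copy()
print({k:np.round(v,3).tolist() for k,v in c.items()})
cv2.imwrite("pics/w1.png",im)
E
```

```text
{'mtx': [[309.707, 0.0, 318.593], [0.0, 309.707, 198.215], [0.0, 0.0, 1.0]], 'R': [[0.992, -0.125, -0.0], [-0.12, -0.953, 0.278], [-0.035, -0.276, -0.96]], 't': [-542.992, 196.169, 444.898]}
```

View pics/w1.png

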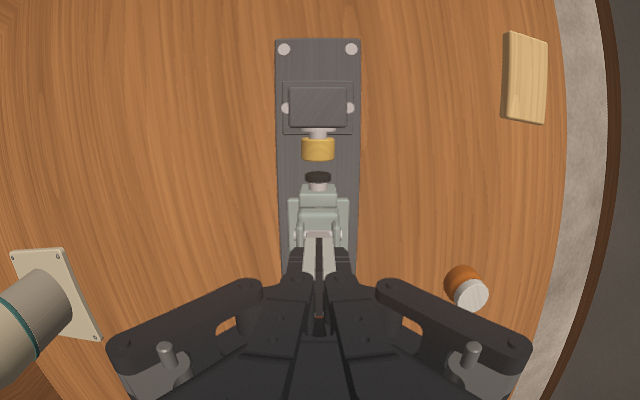

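The wrist view shows the clamp centreline at column 318 and the fingers at 319, so they are aligned laterally. The collar is at rows 138–161, the pad front at row 172, and the trigger is hidden behind the fingers. Now I descend in front of the trigger and approach it.

carry_out --deltas '[0, 0, 0, 0, 0, 0.0205, 1, 0, 0, 0, 0, 0, 0.0205, 1, 0, 0, 0, 0, 0, 0.0205, 1, 0, 0, 0, 0, 0, 0.0205, 1, 0, 0, 0, 0, 0, 0, 1, 0, 0, 0, -0.006, 0, 0, 1, 0, 0, 0, -0.006, 0, 0, 1, 0, 0, 0, -0.004, 0, 0, 1, 0, 0, 0, 0, 0, 0, 1, 0, 0, 0, 0, 0, 0, 1]'

```text
clock: 5.03
eef_pos: [566.8, 156.6, 149.5]
tool_rot: [3.141, -0.0, 1.449]
force: [-0.5, -0.9, -0.3]
width: -0.0
gripper_force: 0.0
```

carry_out --deltas '[0, 0, 0, -0.002, 0, 0, 1, 0, 0, 0, -0.002, 0, 0, 1, 0, 0, 0, 0, 0, 0, 1]'

```text
clock: 5.4
eef_pos: [566.2, 152.2, 149.3]
tool_rot: [-3.142, 0.0, 1.448]
force: [-0.3, -0.5, 1.2]
width: -0.5
gripper_force: 0.0
```

carry_out --deltas '[0, 0, 0, -0.002, 0, 0, 1, 0, 0, 0, -0.002, 0, 0, 1, 0, 0, 0, 0, 0, 0, 1]'

```text
clock: 5.78
eef_pos: [565.9, 149.4, 149.7]
tool_rot: [3.141, -0.001, 1.449]
force: [-0.2, 3.7, 1.7]
width: 0.1
gripper_force: 1.5
```

carry_out --deltas '[0, 0, 0, -0.005, 0, 0, 1, 0, 0, 0, -0.005, 0, 0, 1, 0, 0, 0, -0.005, 0, 0, 1, 0, 0, 0, -0.004, 0, 0, 1, 0, 0, 0, 0, 0, 0, 1, 0, 0, 0, 0, 0, 0, 1]'

```text
clock: 6.52
eef_pos: [563.9, 129.8, 149.6]
tool_rot: [3.141, -0.001, 1.449]
force: [1.5, 4.1, 3.8]
width: -0.2
gripper_force: 2.3
```

carry_out --deltas '[0, 0, 0, -0.004, 0, 0, 1, 0, 0, 0, -0.003, 0, 0, 1, 0, 0, 0, 0, 0, 0, 1, 0, 0, 0, 0, 0, 0, 1]'

```text
clock: 7.02
eef_pos: [563.3, 124.9, 149.4]
tool_rot: [3.14, -0.003, 1.45]
force: [1.0, 7.2, 1.6]
width: 0.1
gripper_force: 4.1
```

carry_out --deltas '[0, 0, 0, -0.002, 0, 0, 1, 0, 0, 0, 0, 0, 0, 1]'

```text
clock: 7.28
eef_pos: [563.3, 124.8, 149.5]
tool_rot: [3.139, -0.006, 1.451]
force: [2.0, 11.8, -1.2]
width: 0.1
gripper_force: 5.8
```

carry_out --deltas '[0, 0, 0, 0.008, 0, 0, 1, 0, 0, 0, 0.008, 0, 0, 1, 0, 0, 0, 0.008, 0, 0, 1, 0, 0, 0, 0.008, 0, 0, 1, 0, 0, 0, 0, 0, 0, 1, 0, 0, 0, 0, 0, 0, 1]'

```text
clock: 8.02
eef_pos: [565.7, 151.3, 148.9]
tool_rot: [-3.14, 0.002, 1.448]
force: [-0.2, -0.8, -0.8]
width: -0.1
gripper_force: 0.0
```

carry_out --deltas '[0, 0, 0, -0.008, 0, 0, 1, 0, 0, 0, -0.007, 0, 0, 1, 0, 0, 0, -0.006, 0, 0, 1, 0, 0, 0, -0.005, 0, 0, 1, 0, 0, 0, -0.005, 0, 0, 1, 0, 0, 0, 0, 0, 0, 1, 0, 0, 0, 0, 0, 0, 1]'

```text
clock: 8.9
eef_pos: [563.1, 124.9, 150.2]
tool_rot: [3.14, -0.005, 1.45]
force: [0.3, 10.1, 2.0]
width: 0.2
gripper_force: 4.4
```

carry_out --deltas '[0, 0, 0, 0.008, 0, 0, 1, 0, 0, 0, 0.008, 0, 0, 1, 0, 0, 0, 0.008, 0, 0, 1, 0, 0, 0, 0.007, 0, 0, 1, 0, 0, 0, 0, 0, 0, 1, 0, 0, 0, 0, 0, 0, 1]'

```text
clock: 9.65
eef_pos: [565.9, 151.3, 149.0]
tool_rot: [-3.141, 0.002, 1.448]
force: [-0.5, 0.6, -0.1]
width: -0.1
gripper_force: 0.1
```

```bash
python3 - <<'E'
from h import *
im=ctrl.get_image("wrist")[...,::-1];cr=im[90:230,240:400]
cv2.imwrite("pics/w2.png",cv2.resize(cr,None,fx=4,fy=4,interpolation=cv2.INTER_CUBIC))
c=ctrl.calibration("wrist");R,t=np.array(c['R']),c['t'];m=c['mtx']
P=W((566.8,164.3,1.449),[[x,0,z] for x,z in((10,66),(22,66),(34,66),(25,69.5),(36,69.5),(48,69.5),(60,71),(68,64))])@R.T+t
th=np.arctan2(np.hypot(P[:,0],P[:,1]),P[:,2]);ph=np.arctan2(P[:,1],P[:,0])
u=np.c_[m[0][2]+m[0][0]*th*np.cos(ph),m[1][2]+m[0][0]*th*np.sin(ph)]
print(np.round((u-(240,90))*4))
E
```

```text
[[308. 342.]
 [308. 278.]
 [308. 213.]
 [308. 264.]
 [307. 204.]
 [307. 137.]
 [307.  70.]
 [307.  26.]]
```

View pics/w2.png

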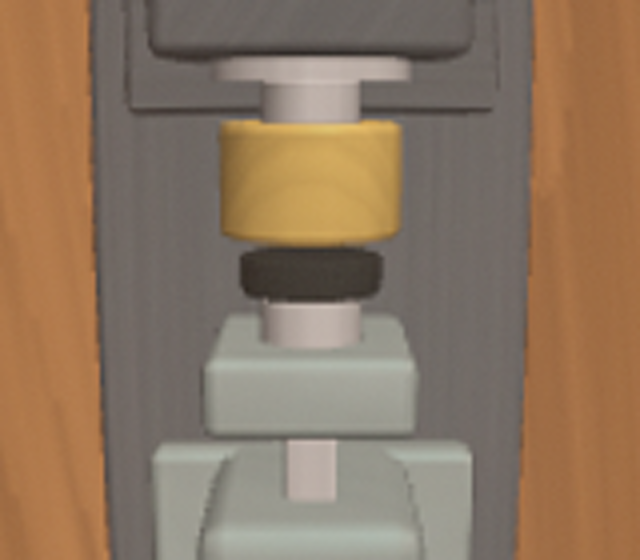

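The wrist crop shows the pad front (row ~250) almost touching the collar's rear (row ~240). The collar's front is at row 122 and the shoulder at row ~79, so about 8 mm remains. A full stroke 3 cannot overload it.

carry_out --deltas '[0, 0, 0, -0.008, 0, 0, 1, 0, 0, 0, -0.007, 0, 0, 1, 0, 0, 0, -0.005, 0, 0, 1, 0, 0, 0, -0.004, 0, 0, 1, 0, 0, 0, -0.004, 0, 0, 1, 0, 0, 0, 0, 0, 0, 1, 0, 0, 0, 0, 0, 0, 1]'

```text
clock: 10.58
eef_pos: [563.7, 128.4, 150.5]
tool_rot: [3.139, -0.006, 1.451]
force: [0.1, 10.0, 4.2]
width: 0.2
gripper_force: 4.6
```

carry_out --deltas '[0, 0, 0, -0.002, 0, 0, 1, 0, 0, 0, 0, 0, 0, 1, 0, 0, 0, 0, 0, 0, 1]'

```text
clock: 10.95
eef_pos: [563.5, 127.0, 150.5]
tool_rot: [3.139, -0.007, 1.451]
force: [-0.0, 11.1, 3.0]
width: 0.3
gripper_force: 5.1
```

carry_out --deltas '[0, 0, 0, -0.002, 0, 0, 1, 0, 0, 0, -0.001, 0, 0, 1, 0, 0, 0, 0, 0, 0, 1, 0, 0, 0, 0, 0, 0, 1]'

```text
clock: 11.45
eef_pos: [563.2, 124.8, 150.4]
tool_rot: [3.139, -0.008, 1.451]
force: [0.5, 12.0, 2.0]
width: 0.2
gripper_force: 5.8
```

carry_out --deltas '[0, 0, 0, 0.008, 0, 0, 1, 0, 0, 0, 0.008, 0, 0, 1, 0, 0, 0, 0.008, 0, 0, 1, 0, 0, 0, 0.009, 0, 0, 1, 0, 0, 0, 0, 0, 0, 1, 0, 0, 0, 0, 0, 0, 1]'

```text
clock: 12.2
eef_pos: [565.9, 151.1, 148.9]
tool_rot: [-3.141, 0.002, 1.448]
force: [-0.3, -0.7, 0.2]
width: -0.1
gripper_force: 0.0
```

```bash
python3 - <<'E'
from h import *
im=ctrl.get_image("wrist")[...,::-1];cr=im[90:230,240:400]
cv2.imwrite("pics/w3.png",cv2.resize(cr,None,fx=4,fy=4,interpolation=cv2.INTER_CUBIC))
E
```

```text
(no output)
```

View pics/w3.png

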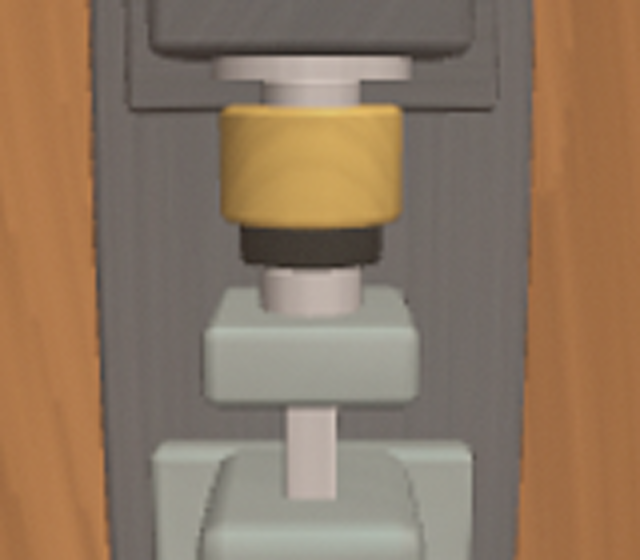

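The jaw gained one notch, the collar moved about 3 mm, and the gap to the shoulder (rows 79→106) is about 4.8 mm. I'll creep in stroke 4.

carry_out --deltas '[0, 0, 0, -0.008, 0, 0, 1, 0, 0, 0, -0.007, 0, 0, 1, 0, 0, 0, -0.005, 0, 0, 1, 0, 0, 0, -0.004, 0, 0, 1, 0, 0, 0, -0.003, 0, 0, 1, 0, 0, 0, 0, 0, 0, 1, 0, 0, 0, 0, 0, 0, 1]'

```text
clock: 13.12
eef_pos: [563.7, 129.6, 150.6]
tool_rot: [3.139, -0.006, 1.451]
force: [-0.3, 9.1, 4.8]
width: -0.0
gripper_force: 4.6
```

carry_out --deltas '[0, 0, 0, -0.001, 0, 0, 1, 0, 0, 0, -0.001, 0, 0, 1, 0, 0, 0, 0, 0, 0, 1, 0, 0, 0, 0, 0, 0, 1]'

```text
clock: 13.62
eef_pos: [563.5, 127.9, 150.5]
tool_rot: [3.139, -0.007, 1.451]
force: [0.9, 11.1, 4.0]
width: -0.1
gripper_force: 4.9
```

carry_out --deltas '[0, 0, 0, -0.001, 0, 0, 1, 0, 0, 0, -0.001, 0, 0, 1, 0, 0, 0, 0, 0, 0, 1, 0, 0, 0, 0, 0, 0, 1]'

```text
clock: 14.12
eef_pos: [563.4, 126.5, 150.5]
tool_rot: [3.139, -0.007, 1.451]
force: [-0.3, 11.3, 3.3]
width: -0.2
gripper_force: 5.4
```

carry_out --deltas '[0, 0, 0, -0.001, 0, 0, 1, 0, 0, 0, -0.001, 0, 0, 1, 0, 0, 0, 0, 0, 0, 1, 0, 0, 0, 0, 0, 0, 1]'

```text
clock: 14.62
eef_pos: [563.2, 125.2, 150.4]
tool_rot: [3.139, -0.008, 1.452]
force: [0.6, 11.8, 2.1]
width: 0.1
gripper_force: 6.0
```

carry_out --deltas '[0, 0, 0, -0.0005, 0, 0, 1, 0, 0, 0, 0, 0, 0, 1, 0, 0, 0, 0.008, 0, 0, 1, 0, 0, 0, 0.008, 0, 0, 1, 0, 0, 0, 0.008, 0, 0, 1, 0, 0, 0, 0.0075, 0, 0, 1, 0, 0, 0, 0, 0, 0, 1, 0, 0, 0, 0, 0, 0, 1]'

```text
clock: 15.62
eef_pos: [565.5, 150.0, 148.9]
tool_rot: [-3.141, 0.001, 1.448]
force: [-0.8, 2.6, -1.2]
width: 0.0
gripper_force: 1.0
```

```bash
python3 - <<'E'
from h import *
im=ctrl.get_image("wrist")[...,::-1];cr=im[90:230,240:400]
cv2.imwrite("pics/w4.png",cv2.resize(cr,None,fx=4,fy=4,interpolation=cv2.INTER_CUBIC))
E
```

```text
(no output)
```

View pics/w4.png

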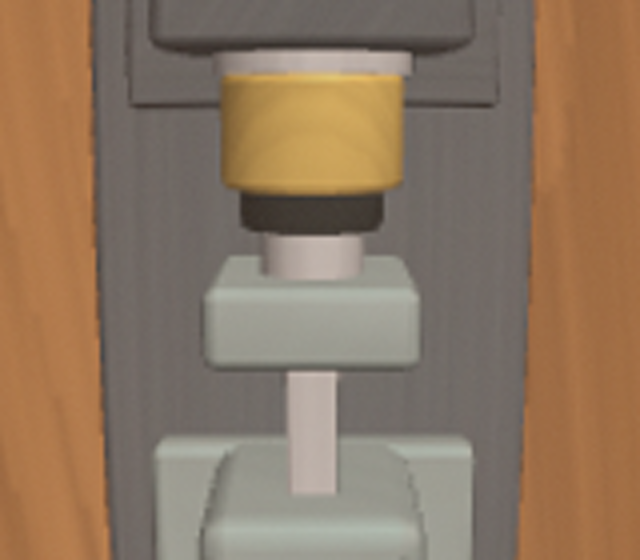

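The wrist crop shows the collar's front edge (row ~72) at the shoulder disc, so it is home or nearly so. Now I release fully, then creep stroke 5 up to 20 N.

carry_out --deltas '[0, 0, 0, 0.0015, 0, 0, 1, 0, 0, 0, 0, 0, 0, 1, 0, 0, 0, 0, 0, 0, 1]'

```text
clock: 16.05
eef_pos: [566.3, 151.3, 149.4]
tool_rot: [3.141, 0.001, 1.448]
force: [0.3, 0.7, -0.1]
width: -0.0
gripper_force: 0.0
```

carry_out --deltas '[0, 0, 0, -0.005, 0, 0, 1, 0, 0, 0, -0.004, 0, 0, 1, 0, 0, 0, -0.003, 0, 0, 1, 0, 0, 0, 0, 0, 0, 1, 0, 0, 0, 0, 0, 0, 1]'

```text
clock: 16.68
eef_pos: [565.3, 141.5, 150.0]
tool_rot: [3.14, -0.003, 1.449]
force: [-0.0, 5.7, 3.8]
width: -0.1
gripper_force: 2.7
```

carry_out --deltas '[0, 0, 0, -0.001, 0, 0, 1, 0, 0, 0, -0.001, 0, 0, 1, 0, 0, 0, 0, 0, 0, 1, 0, 0, 0, 0, 0, 0, 1]'

```text
clock: 17.18
eef_pos: [565.2, 140.5, 150.1]
tool_rot: [3.14, -0.004, 1.45]
force: [0.4, 7.3, 5.1]
width: -0.2
gripper_force: 3.5
```

carry_out --deltas '[0, 0, 0, -0.001, 0, 0, 1, 0, 0, 0, -0.001, 0, 0, 1, 0, 0, 0, 0, 0, 0, 1, 0, 0, 0, 0, 0, 0, 1]'

```text
clock: 17.68
eef_pos: [565.1, 139.4, 150.2]
tool_rot: [3.139, -0.005, 1.451]
force: [-0.3, 8.4, 3.7]
width: -0.1
gripper_force: 4.2
```

carry_out --deltas '[0, 0, 0, -0.001, 0, 0, 1, 0, 0, 0, -0.001, 0, 0, 1, 0, 0, 0, -0.001, 0, 0, 1, 0, 0, 0, 0, 0, 0, 1, 0, 0, 0, 0, 0, 0, 1]'

```text
clock: 18.3
eef_pos: [564.9, 137.6, 150.4]
tool_rot: [3.139, -0.007, 1.451]
force: [0.5, 10.7, 4.3]
width: -0.2
gripper_force: 5.1
```

carry_out --deltas '[0, 0, 0, -0.001, 0, 0, 1, 0, 0, 0, -0.001, 0, 0, 1, 0, 0, 0, 0, 0, 0, 1, 0, 0, 0, 0, 0, 0, 1]'

```text
clock: 18.8
eef_pos: [564.7, 136.4, 150.5]
tool_rot: [3.138, -0.008, 1.452]
force: [0.2, 11.8, 3.9]
width: -0.3
gripper_force: 5.7
```

carry_out --deltas '[0, 0, 0, -0.001, 0, 0, 1, 0, 0, 0, -0.001, 0, 0, 1, 0, 0, 0, 0, 0, 0, 1, 0, 0, 0, 0, 0, 0, 1]'

```text
clock: 19.3
eef_pos: [564.6, 135.1, 150.6]
tool_rot: [3.138, -0.009, 1.452]
force: [0.3, 13.1, 4.1]
width: 0.1
gripper_force: 6.3
```

carry_out --deltas '[0, 0, 0, -0.001, 0, 0, 1, 0, 0, 0, -0.001, 0, 0, 1, 0, 0, 0, 0, 0, 0, 1, 0, 0, 0, 0, 0, 0, 1]'

```text
clock: 19.8
eef_pos: [564.5, 133.9, 150.7]
tool_rot: [3.138, -0.01, 1.452]
force: [0.5, 14.6, 3.7]
width: 0.4
gripper_force: 6.9
```

carry_out --deltas '[0, 0, 0, -0.001, 0, 0, 1, 0, 0, 0, 0, 0, 0, 1, 0, 0, 0, 0, 0, 0, 1, 0, 0, 0, 0, 0, 0, 1]'

```text
clock: 20.3
eef_pos: [564.4, 133.3, 150.7]
tool_rot: [3.138, -0.01, 1.453]
force: [0.9, 14.6, 3.0]
width: -0.2
gripper_force: 7.3
```

```bash
python3 - <<'E'
from h import *
F=[]
for i in range(6):
    im=ctrl.get_image("wrist")[...,::-1];F.append(ctrl.read_state()['force'])
print(np.round(np.mean(F,0),2))
cr=im[90:230,240:400]
b=cv2.imread("pics/w2.png");a=cv2.resize(cr,None,fx=4,fy=4,interpolation=cv2.INTER_CUBIC)
cv2.imwrite("pics/w5.png",np.hstack([a[:,170:450],b[:,170:450]]))
E
```

```text
[ 0.77 14.57  3.84]
```

View pics/w5.png

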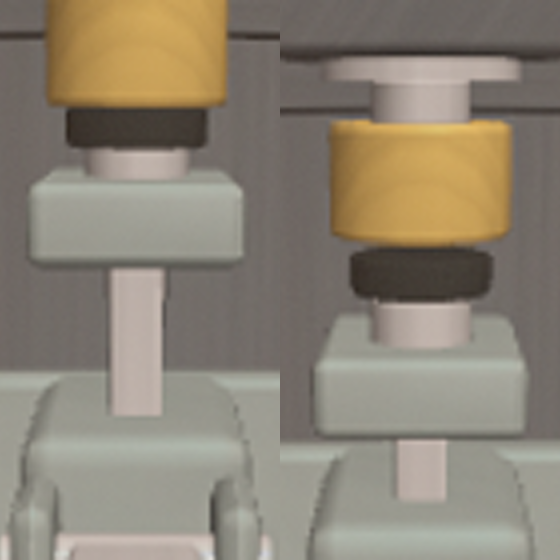

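The crop shows the collar still home against the pad, with the visible stem down from 45 to 31 px (about 3 mm, 15 N or more). Force gives about 18.4 N, so I nudge a little higher and hold.

carry_out --deltas '[0, 0, 0, -0.001, 0, 0, 1, 0, 0, 0, -0.0005, 0, 0, 1, 0, 0, 0, 0, 0, 0, 1, 0, 0, 0, 0, 0, 0, 1, 0, 0, 0, 0, 0, 0, 1, 0, 0, 0, 0, 0, 0, 1]'

```text
clock: 21.35
eef_pos: [564.2, 132.4, 150.7]
tool_rot: [3.138, -0.011, 1.453]
force: [1.5, 15.3, 4.1]
width: 0.0
gripper_force: 7.8
```

carry_out --deltas '[0, 0, 0, 0, 0, 0, 1, 0, 0, 0, 0, 0, 0, 1, 0, 0, 0, 0, 0, 0, 1, 0, 0, 0, 0, 0, 0, 1, 0, 0, 0, 0.008, 0, 0, 1, 0, 0, 0, 0.008, 0, 0, 1, 0, 0, 0, 0.008, 0, 0, 1, 0, 0, 0, 0.008, 0, 0, 1, 0, 0, 0, 0, 0, 0, 1, 0, 0, 0, 0, 0, -0.03, 1, 0, 0, 0, 0, 0, -0.03, 1, 0, 0, 0, 0, 0, 0, 1]'

```text
clock: 22.85
eef_pos: [568.1, 155.7, 211.3]
tool_rot: [3.138, -0.001, 1.447]
force: [-0.1, -0.2, -0.2]
width: 0.1
gripper_force: 0.0
```

carry_out --deltas '[0, 0, 0, -0.024, 0, 0, 1, 0, 0, 0, -0.024, 0, 0, 1, 0, 0, 0, -0.024, 0, 0, 1, 0, 0, 0, -0.024, 0, 0, 1, 0, 0, 0, -0.024, 0, 0, 1, 0, 0, 0, -0.024, 0, 0, 1, 0, 0, 0, 0, 0, 0, 1, 0, 0, 0, 0, 0, 0, 1]'

```text
clock: 23.85
eef_pos: [548.9, 14.2, 208.9]
tool_rot: [-3.141, -0.001, 1.449]
force: [0.1, -0.2, 0.1]
width: 0.1
gripper_force: 0.0
```

carry_out --deltas '[0, 0, 0, 0, 0, 0.025, 1, 0, 0, 0, 0, 0, 0.025, 1, 0, 0, 0, 0, 0, 0.025, 1, 0, 0, 0, 0, 0, 0.018, 1, 0, 0, 0, 0, 0, 0.004, 1, 0, 0, 0, 0, 0, 0, 1, 0, 0, 0, 0, 0, 0, 1]'

```text
clock: 24.72
eef_pos: [549.8, 13.9, 113.1]
tool_rot: [3.14, -0.0, 1.449]
force: [0.9, -0.9, -0.3]
width: 0.1
gripper_force: 0.0
```

carry_out --deltas '[0, 0, 0, 0, 0, 0.003, 1, 0, 0, 0, 0, 0, 0.003, 1, 0, 0, 0, 0, 0, 0.002, 1, 0, 0, 0, 0, 0, 0, 1, 0, 0, 0, 0, 0, 0, 1]'

```text
clock: 25.35
eef_pos: [549.2, 13.5, 104.3]
tool_rot: [-3.142, -0.0, 1.449]
force: [0.1, -0.9, 0.0]
width: -0.4
gripper_force: 0.0
```

carry_out --deltas '[0, 0, 0, 0, 0, 0.002, 1, 0, 0, 0, 0, 0, 0.001, 1, 0, 0, 0, 0, 0, 0, 1, 0, 0, 0, 0, 0, 0, 1]'

```text
clock: 25.85
eef_pos: [549.4, 13.6, 101.4]
tool_rot: [3.141, -0.0, 1.449]
force: [-0.3, 0.4, 1.7]
width: -0.1
gripper_force: 0.9
```

carry_out --deltas '[0, 0, 0, 0, 0, 0.002, 1, 0, 0, 0, 0, 0, 0.002, 1, 0, 0, 0, 0, 0, 0, 1, 0, 0, 0, 0, 0, 0, 1]'

```text
clock: 26.35
eef_pos: [549.6, 13.5, 99.0]
tool_rot: [3.14, 0.0, 1.449]
force: [-3.4, -0.1, 17.2]
width: 0.5
gripper_force: 8.2
```

carry_out --deltas '[0, 0, 0, 0, 0, 0.002, 1, 0, 0, 0, 0, 0, 0.001, 1, 0, 0, 0, 0, 0, 0, 1, 0, 0, 0, 0, 0, 0, 1]'

```text
clock: 26.85
eef_pos: [549.9, 13.6, 98.7]
tool_rot: [3.138, 0.001, 1.449]
force: [-8.4, -1.5, 39.5]
width: -0.1
gripper_force: 19.9
```

carry_out --deltas '[0, 0, 0, 0, 0, -0.0035, 1, 0, 0, 0, 0, 0, 0, 1, 0, 0, 0, 0, 0, 0, 1, 0, 0, 0, 0, 0, 0, 1, 0, 0, 0, 0, 0, 0, 1, 0, 0, 0, 0, 0, 0, 1, 0, 0, 0, 0, 0, 0, 1, 0, 0, 0, 0, 0, 0, 1, 0, 0, 0, 0, 0, 0, 1, 0, 0, 0, 0, 0, 0, 1]'

```text
clock: 28.1
eef_pos: [549.5, 13.5, 99.0]
tool_rot: [3.141, 0.0, 1.449]
force: [-3.6, -0.0, 15.8]
width: -0.2
gripper_force: 7.8
```

carry_out --deltas '[0, 0, 0, 0, 0, -0.003, 1, 0, 0, 0, 0, 0, -0.005, 1, 0, 0, 0, 0, 0, -0.015, 1, 0, 0, 0, 0, 0, -0.03, 1, 0, 0, 0, 0, 0, -0.03, 1, 0, 0, 0, 0, 0, -0.03, 1, 0, 0, 0, 0, 0, 0, 1, 0, 0, 0, 0, 0, 0, 1]'

```text
clock: 29.1
eef_pos: [548.6, 13.2, 210.5]
tool_rot: [-3.141, 0.0, 1.449]
force: [-0.9, 0.4, -0.2]
width: 0.1
gripper_force: 0.0
```

```bash
python3 - <<'E'
from h import *
im=ctrl.get_image("wrist")[...,::-1];t=ctrl.get_image("top")[...,::-1][178:246,160:325]
a=cv2.resize(im[0:200,240:400],None,fx=2.4,fy=2.4,interpolation=cv2.INTER_CUBIC);b=cv2.resize(t[:,:85],None,fx=4.5,fy=4.5,interpolation=cv2.INTER_CUBIC)
o=np.zeros((600,800,3),np.uint8);o[:a.shape[0],:a.shape[1]]=a;o[:b.shape[0],400:400+b.shape[1]]=b
cv2.imwrite("pics/end.png",o)
E
```

```text
(no output)
```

View pics/end.png

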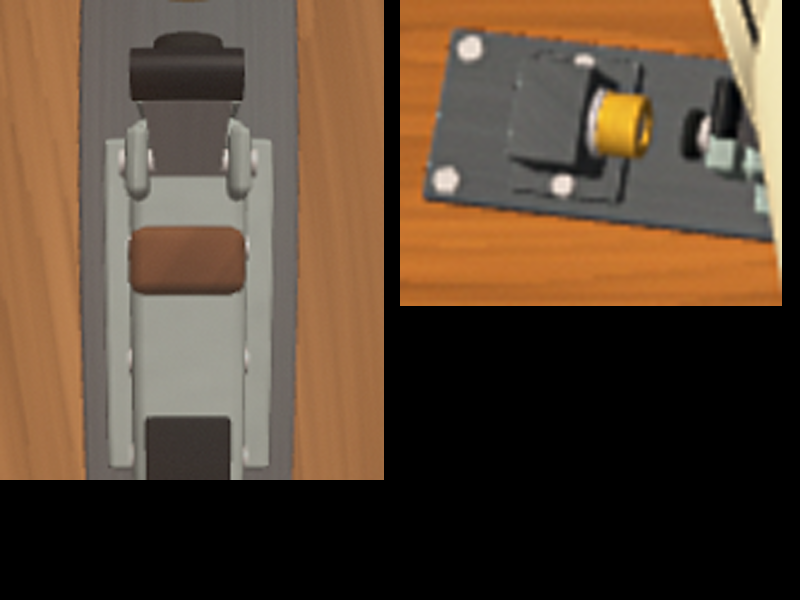

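The picture shows the collar against the shoulder disc (px 595–650) and the pad left edge at 682, which matches its starting place, so the jaw is fully back. The trigger stands free and the robot touches nothing.

```bash
python3 -c "
from cell import ctrl
print(ctrl.finish_job())"
```

```text
the job is handed in; nothing more can be done
None
```

The collar is home against the shoulder after five trigger strokes and a hold at about 20 N (estimated from tip force), the jaw is fully back, and the job is handed in at about 29 s; the finger force on the tab briefly reached 39.5 N before I backed off.

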